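# Slide the jar tray onto its rails in the parts rack

### The arm

A 6-joint arm with a two-finger parallel gripper is mounted at the origin on the work surface. World frame = base frame: x ahead of the robot, y to its left, z up, the work surface at z = 0. Lengths are in m, angles in rad, forces in N, time in s.
With the tool pointing down it reaches from about 0.375 to 0.9 m from the base axis. Payload 3.1 kg.
Tool frame: the origin (TCP) lies at the centre of the arm's flange, where the gripper is bolted on; the fingertips stand 182 mm ahead of it and the grasp point (between the pads) lies 164 mm ahead of it; z points along the fingers, y is the line along which they close (so a half turn about z gives the same grasp; the last joint's range is limited). The gripper opens to 87 mm and grips with 3 to 60 N. Pads are 19 mm wide; open, the fingers measure 117 mm over their backs; the gripper's body (75 mm by 190 mm) begins 51 mm behind the grasp point.
Start: joints at [-1.355, 0.527, 1.433, -0, 1.181, -0.178], TCP at [0.24, -0.577, 0.405] pointing down, gripper open.
Joint ranges: [-3.08, 3.08], [-0.75, 2.2], [0.22, 2.44], [-1.43, 4.57], [0, 2.65], [-2.85, 2.85]. Speed limits (rad/s): [2.79, 2.79, 3.14, 3.14, 3.14, 3.14].

### API

Orientations are given as a unit quaternion [x, y, z, w].
In Python, from rig import * gives the robot as it stands.
- The arm moves only by the tool move_arm, never from a script. Its argument "commands" is a list that holds one entry, the list of rows, each a list of 6 numbers: the shift along the tool's x, y, z in units of 40 mm (1.0 is 40 mm), then the turn, a rotation vector about the tool's x, y, z in rad. A call has 1 to 12 rows; each row is the pose to reach, as a shift and turn from the pose commanded when the call began, along the tool's axes at that moment; what a row does not reach only later rows make up. A row lasts 1/8 s, in which the tool goes at most 62.5 mm and 10.7 degrees, less where a joint would pass 70% of its speed; a pose out of reach is approached as far as the arm can. A call with a gripper value outside its range is refused whole. "claw" is the closure, from -1 (fully open) to 1 (shut), so that 0 is half open, set as the call begins (left out, the last holds). The fingers move at their own pace and stop on an object; "squeeze" is the grip in N (left out, the last holds). Time passes only in rows, so rows that repeat a pose let the fingers close. It gives the time, the measured TCP pose, the force, the opening and the grip force at its end, in the units of the state.
- get_obs(): the state, without advancing time (a new reading comes with each control period).
- camera(name): name is "side" or "top"; returns a dict with "pixels" (480x640x3 uint8, blue, green, red), "range_z" (480x640 float32, m along the optical axis (not along the pixel's ray), 0 where there is no reading), "camera_matrix" (3x3 intrinsics, pixels), "extrinsics" (4x4, takes a point from world to camera coordinates). Camera axes: x right, y up, looking along -z (the intrinsics and any distortion apply to the point x, -y, -z); pixel columns grow to the right and rows downward; lengths in m; the calibration is good to about 2 mm. A picture is of the moment at which its call begins.
- hand_in(): hands the job in; it is judged then, once.
The state is a dict: "time": time; "q": joint angles; "joint_velocities": joint speeds; "joint_torque": joint torques, N m; "position": TCP position; "tool_rot": TCP orientation; "ft_force": force on the tool from outside, world axes, zero at the start; "moment": the same for the moment, N m; "grip_width": finger opening in m; "grip_force": force on a finger pad.
Only numpy, scipy, OpenCV 4.12 (cv2) and the standard library are available. Lean on these libraries where they do the work, as an engineer would, in place of code of your own. Each camera call takes 0.05 s, during which the arm holds its last target. There are 200 camera calls.

### The job

Take the parts tray that carries the tall jar by its upright grip and, keeping it level, slide it onto the one free pair of rails in the rack that has headroom for the jar. Push it in gently, without forcing it against the rack, until its rear edge has met the rubber buffer behind those rails and pressed it back about half of its 9 mm travel, never to the hard end. Then let go, and leave everything else where it is.

Things in the scene. Friction and masses are not known exactly. Their poses are not given: they have to be found in the camera images.
- tray: The jar tray: white plate 110 x 110 mm, 4 mm thick, with a low rim (to 14 mm), a fixed jar on it and a tongue 24 mm wide that runs to -x and carries the upright grip. Weighs 0.26 to 0.49 kg. Origin: centre of the plate's underside; x points from grip to plate (the edge at x = +55 mm goes in first; this is the rear edge), z up.
- tray_jar (a point): Top centre of the tall jar fixed on the jar tray: clear, metal lid, 44 mm across, 12 mm to +x of the tray's origin, 50 mm above the tray's underside.
- tray_grip (a point): Point to grasp on the jar tray: middle of its upright aluminium grip, 34 mm long (tray's x), 14 mm thick (tray's y), reaching from 4 to 42 mm above the tray's underside. The point is 140 mm to -x of the tray's origin, 26 mm above the underside.
- rack: Open aluminium rack, 96 mm deep, 148 wide, 228 high, fixed on a stand of differing height. Origin: centre of the underside of its posts, 12 to 47 mm above the table; x points into the rack (open front at -x), z up. Four level pairs of steel rails, ledge tops 50, 90, 125, 205 mm above the origin; those at 90 and 205 hold low fixed trays (4 mm plate, contents to 14 mm), those at 50 and 125 are free.
- wide_pair (a point): Middle of the front end (rack x = -50 mm), level with the ledge tops, of the free rail pair at 125 mm; 80 mm up to the stored tray. Every pair runs to x = +50 mm; ledges start 45 mm from the middle, flanks 10 mm high stand 57 mm from the middle (2 mm free each side of a tray). In front of the end (to x = -74 mm) the flanks flare out 8 mm and the ledges ramp down.
- low_pair (a point): The same point of the free rail pair at 50 mm in the rack; only 40 mm up to the underside of the tray stored above it.
- buffer (a joint): How far the rubber buffer pad behind the 125 mm pair is pressed back along the rack's x (m): 0 out, 0.009 its hard end. Pad 40 mm wide, in the middle, at the height of the tray's plate. It takes about 4 N to start, 7 N at the end, and stays where pushed. It is clamped at a depth that differs and is not given: its face starts 26 to 56 mm to +x of the rack's origin.
- flat_tray: Bystander: the same tray with the same grip but no jar. It may lie to the left or the right of the jar tray. Leave it.
- loupe: Bystander: black eye loupe, 40 mm across, 34 mm high.
- dish: Bystander: clear dish, 60 mm across, 14 mm high.
- tin: Bystander: flat metal tin, 75 x 105 x 20 mm.
- oil: Bystander: small bottle, 32 mm across, 65 mm high.
- driver: Bystander: small screwdriver, 130 mm long, lying.
- blower: Bystander: rubber dust blower, 52 mm across, 85 mm high.

How it is judged:
On the way:
1. the tray's rear part is on the rails with the headroom (edge at least 10 mm past the rails' front end), buffer not yet touched (x of tray in the frame of rack above -0.095 m and z of tray in the frame of rack between 0.119 and 0.142 m and y of tray in the frame of rack between -0.008 and 0.008 m and value of joint buffer below 0.001 m), for 0.1 s.
At the end, for the whole second after the job is handed in: The jar tray rests still, level (2.3 deg) and square (4 deg) on the free rail pair with headroom (125 mm in the rack, height -4 to +5 mm, sideways within 6 mm), its centre at most 31 mm in front of the rack middle, the buffer pressed back 1.5 to 7.5 mm of its 9 mm (z of tray in the frame of rack between 0.121 and 0.13 m and y of tray in the frame of rack between -0.006 and 0.006 m and angle between the x axis of tray and the x axis of rack, either way round below 0.07 rad and angle between tray's own z axis and vertical below 0.04 rad and value of joint buffer between 0.0015 and 0.0075 m and x of tray in the frame of rack above -0.031 m and linear speed of tray below 0.01 m/s); the robot touches nothing.
It fails at once if the tray is forced against the rack (over 22 N) (contact force between tray and rack above 22 N).
It fails at once if the buffer is driven to its hard end (over 8.3 mm) (value of joint buffer above 0.0083 m).
It fails at once if the tray tips more than 20 degrees (angle between tray's own z axis and vertical above 0.35 rad).
It fails at once if a bystander is moved more than 30 mm (distance of any of flat_tray, loupe, dish, tin, oil, driver, blower from where it was at the start of the episode above 0.03 m).
It also fails if it takes over 70 s, if anything falls off the work surface, if the arm or the gripper's body presses on something with over 40 N, if the wrist force passes 120 N, or if a joint passes its speed limit or range.

## Working session

There is one attempt and no reset: what is moved stays moved. The work goes in short steps, Python scripts to look and compute and a tool call to move; the robot and the scene stay as the last step left them, time stands still between calls to the robot, and variables do not carry over. Pictures are saved under pics/ and viewed, at most 10 in all, crops included, and the job is handed in when it is done.

Besides the shell and the picture viewer there is one more tool, called after "Emit:" by a JSON object that holds its "method" and its "body", one argument or row to a line. move_arm: Moves the arm, as the interface text tells. Its arguments: {"type":"object","properties":{"commands":{"type":"array","items":{"type":"array","items":{"type":"array","items":{"type":"number"}}}},"claw":{"type":"number"},"squeeze":{"type":"number"}},"required":["commands"]}

```bash
mkdir -p pics; ls; cat > h.py <<'E'
from rig import *
import numpy as np, cv2
def cloud(c):
    K=np.array(c["camera_matrix"]);E=np.array(c["extrinsics"]);z=c["range_z"].astype(float)
    v,u=np.mgrid[0:480,0:640]
    P=np.stack([(u-K[0,2])/K[0,0]*z,-(v-K[1,2])/K[1,1]*z,-z],-1)
    W=(P-E[:3,3])@E[:3,:3]
    W[z<=0]=np.nan
    return W
E
python3 - <<'E'
from h import *
for n in("top","side"):
    c=camera(n);cv2.imwrite(f"pics/{n}0.png",c["pixels"]);np.savez(f"{n}0.npz",W=cloud(c),px=c["pixels"])
    E=np.array(c["extrinsics"]);print(n,c["camera_matrix"],E,-E[:3,:3].T@E[:3,3],[k for k in c])
print(get_obs())
E
```

```text
pics
top [[571.27031155   0.         315.11273882]
 [  0.         571.27031155 240.55293203]
 [  0.           0.           1.        ]] [[-0.00641808 -0.99956265 -0.02886709  0.01900404]
 [ 0.99472656 -0.00933671  0.10213663 -0.59837622]
 [-0.10236148 -0.02805934  0.99435145 -1.34462414]
 [ 0.          0.          0.          1.        ]] [ 0.45770497 -0.0243204   1.39869367] ['pixels', 'range_z', 'camera_matrix', 'extrinsics']
side [[532.19607063   0.         323.96657893]
 [  0.         532.19607063 237.48994533]
 [  0.           0.           1.        ]] [[-0.6632607  -0.74797721 -0.02480613  0.408108  ]
 [ 0.4047609  -0.38640295  0.828771   -0.36165272]
 [-0.62948698  0.53965068  0.55903782 -0.99061332]
 [ 0.          0.          0.          1.        ]] [-0.20651332  0.70009696  0.86364117] ['pixels', 'range_z', 'camera_matrix', 'extrinsics']
{'time': 0.1, 'q': array([-1.35452231e+00,  5.28356289e-01,  1.43376684e+00, -2.08868137e-05,
        1.18140082e+00, -1.78513302e-01]), 'joint_velocities': array([-0.00215773, -0.00242348, -0.00131788, -0.00063811,  0.00238172,
       -0.00014453]), 'joint_torque': array([-5.09291967e-04, -4.40985990e+01, -1.77150911e+01,  6.35419716e-02,
        5.34171530e-02, -5.64741504e-05]), 'position': array([ 0.24033235, -0.57661018,  0.40388187]), 'tool_rot': array([ 9.80579812e-01,  1.96118078e-01, -2.78868130e-05, -9.65297287e-04]), 'ft_force': array([ 0.74737165, -0.62869263, -0.18681003]), 'moment': array([-0.00550241, -0.0099531 , -0.01721611]), 'grip_force': 0.0, 'grip_width': 0.08679587268989383}
```

View pics/top0.png

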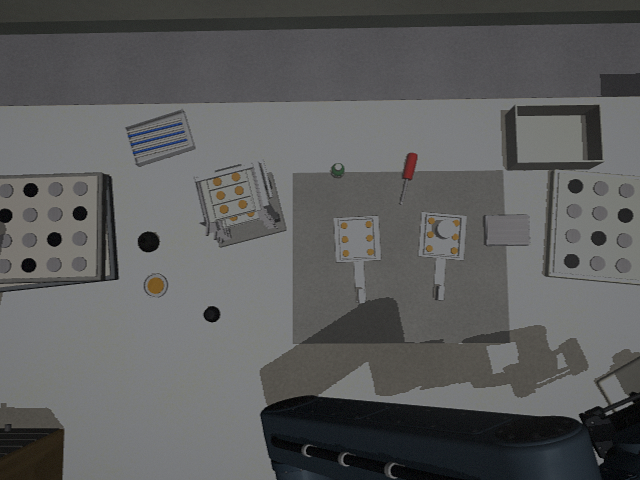

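View pics/side0.png

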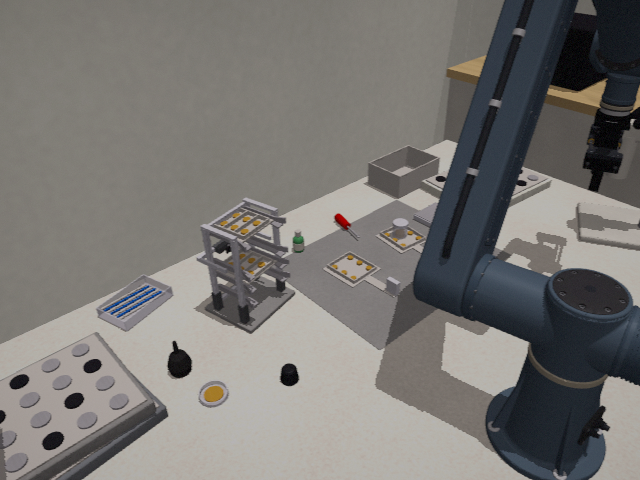

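The top view shows the jar tray at about (442,237) with its grip at (439,292), the flat tray at (357,240) and the rack at (238,200), yawed about 15°. The side view shows the rack at (245,260) with its flared rail ends facing the robot.

```bash
cat > m.py <<'E'
from h import *
d=np.load("top0.npz");W=d["W"];px=d["px"]
def reg(u0,u1,v0,v1,z0,z1):
    w=W[v0:v1,u0:u1].reshape(-1,3);p=px[v0:v1,u0:u1].reshape(-1,3)
    m=(w[:,2]>z0)&(w[:,2]<z1);return w[m],p[m]
def rect(w):
    r=cv2.minAreaRect((w[:,:2]*1000).astype(np.float32));return len(w),r,np.median(w[:,2])
print("table",np.nanmedian(W[310:330,300:340,2]))
g=reg(425,455,270,305,.03,.06)[0];print("grip",rect(g),g.mean(0))
j=reg(425,465,210,250,.042,.06)[0];print("jar",rect(j),j.mean(0),np.ptp(j,0))
p=reg(410,475,205,265,.002,.02)[0];print("plate",rect(p))
t=reg(430,450,260,300,.002,.012)[0];print("tongue",rect(t))
R=reg(180,300,150,260,.1,.35)[0];h=np.histogram(R[:,2],bins=np.arange(.1,.35,.005));print(list(zip(h[1].round(3),h[0])))
S=np.load("side0.npz");w=S["W"][180:330,190:300].reshape(-1,3);w=w[(w[:,2]>.005)&(w[:,1]>.05)&(w[:,1]<.5)]
h=np.histogram(w[:,2],bins=np.arange(0,.35,.005));print(list(zip(h[1].round(3),h[0])))
for z0 in np.unique(R[:,2].round(2)):
    q=R[abs(R[:,2]-z0)<.005]
    if len(q)>40: print(z0,rect(q))
E
python3 m.py
python3 - <<'E'
import cv2
a=cv2.imread("pics/top0.png")[145:260,180:300];b=cv2.imread("pics/side0.png")[190:335,185:305]
cv2.imwrite("pics/c.png",cv2.hconcat([cv2.resize(a,(400,383)),cv2.resize(b,(400,483))[:383]]) if 0 else cv2.hconcat([cv2.resize(a,(400,500),interpolation=2),cv2.resize(b,(400,500),interpolation=2)]))
E
```

```text
table 0.001680287220341283
grip (97, ((471.1723937988281, -281.87359619140625), (15.141407012939453, 32.98369216918945), 82.81090545654297), np.float64(0.041836963721107824)) [ 0.47163615 -0.28083041  0.04133197]
jar (275, ((622.2395629882812, -295.8089599609375), (42.256587982177734, 41.140403747558594), 85.86138153076172), np.float64(0.051268653911019556)) [ 0.62234159 -0.29640667  0.05106815] [0.0413018  0.04251577 0.01654032]
plate (2462, ((613.6780395507812, -295.49566650390625), (157.63226318359375, 146.0709228515625), 89.14164733886719), np.float64(0.005521608281906723))
tongue (418, ((503.7208251953125, -285.7904357910156), (46.63593292236328, 95.24627685546875), 88.2879409790039), np.float64(0.004994429568481814))
[(np.float64(0.1), np.int64(12)), (np.float64(0.105), np.int64(34)), (np.float64(0.11), np.int64(98)), (np.float64(0.115), np.int64(165)), (np.float64(0.12), np.int64(79)), (np.float64(0.125), np.int64(40)), (np.float64(0.13), np.int64(5)), (np.float64(0.135), np.int64(20)), (np.float64(0.14), np.int64(72)), (np.float64(0.145), np.int64(78)), (np.float64(0.15), np.
[... 4441 characters left out ...]
8, 184.93881225585938), (148.9395751953125, 159.10012817382812), 13.669453620910645), np.float64(0.15962962597669786))
0.22 (141, ((665.272705078125, 181.544189453125), (117.3759994506836, 147.75888061523438), 14.031179428100586), np.float64(0.22249322850817457))
0.23 (1846, ((669.1650390625, 179.91873168945312), (124.95762634277344, 142.6152801513672), 13.709145545959473), np.float64(0.23092830667800773))
0.24 (988, ((667.2798461914062, 180.8505859375), (124.06299591064453, 145.4696502685547), 14.10555648803711), np.float64(0.23934057696263616))
0.25 (675, ((679.0509033203125, 185.35084533691406), (98.13782501220703, 148.65585327148438), 14.018888473510742), np.float64(0.24935907357251597))
```

View pics/c.png

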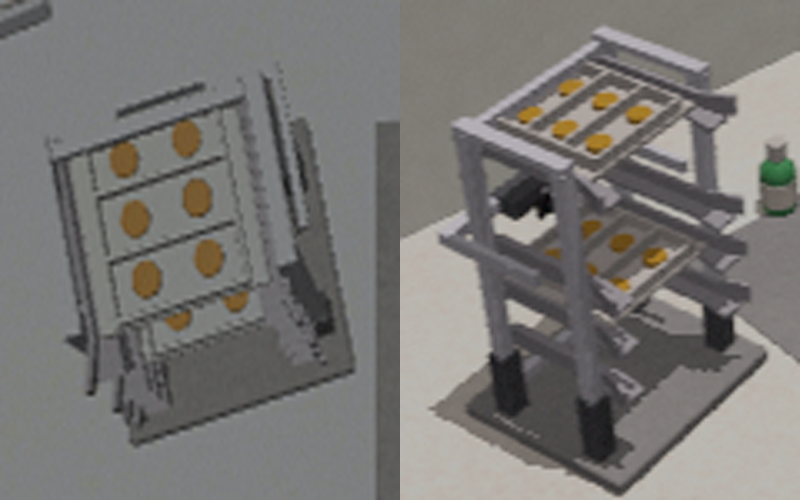

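The crop confirms the rack's yaw of about 14° and its upper free bay. The black buffer is at the back, and both stored trays are visible.

```bash
cat >> h.py <<'E'
from scipy.spatial.transform import Rotation as Ro
def rowto(p,yaw,R0=None,p0=None):
    o=get_obs();R=Ro.from_quat(o["tool_rot"]) if R0 is None else R0;p0=np.array(o["position"]) if p0 is None else p0
    T=Ro.from_matrix(np.array([[np.cos(yaw),np.sin(yaw),0],[np.sin(yaw),-np.cos(yaw),0],[0,0,-1]]))
    return np.r_[R.inv().apply(np.array(p)-p0)/.04,(R.inv()*T).as_rotvec()].round(3)
E
cat > n.py <<'E'
from m import *
E
python3 - <<'E'
from h import *
d=np.load("top0.npz");W=d["W"]
w=W[205:270,405:480].reshape(-1,3);w=w[(w[:,2]>.009)&(w[:,2]<.02)]
r=cv2.minAreaRect((w[:,:2]*1000).astype(np.float32));print("rim",len(w),r)
y=np.radians(-5.4)
for z in(.40,.26,.19): print(z,rowto([.4715,-.2825,z],y))
E
```

```text
rim 519 ((606.6244506835938, -292.2886962890625), (166.95457458496094, 156.10572814941406), 87.8801040649414)
0.4 [ 8.163e+00 -4.564e+00  1.080e-01 -2.000e-03  0.000e+00  4.890e-01]
0.26 [ 8.161e+00 -4.557e+00  3.608e+00 -2.000e-03  0.000e+00  4.890e-01]
0.19 [ 8.161e+00 -4.554e+00  5.358e+00 -2.000e-03  0.000e+00  4.890e-01]
```

Emit:
{"method": "move_arm", "body": {
  "commands": [
    [[1.2,-0.65,0,0,0,0.08],[2.5,-1.4,0,0,0,0.16],[3.8,-2.1,0.1,0,0,0.24],[5.1,-2.85,0.1,0,0,0.32],[6.4,-3.55,0.1,0,0,0.4],[7.5,-4.15,0.3,0,0,0.46],[8.16,-4.56,1.2,0,0,0.489],[8.16,-4.56,2.4,0,0,0.489],[8.16,-4.56,3.4,0,0,0.489],[8.16,-4.56,3.6,0,0,0.489]]
  ],
  "claw": -1,
  "squeeze": 60
}}

```text
time: 1.35
position: [0.4707, -0.2821, 0.2581]
tool_rot: [0.999, -0.047, -0.003, -0.002]
ft_force: [0.5, 1.1, 0.7]
grip_width: 0.0869
grip_force: 0.0
```

```bash
python3 - <<'E'
from h import *
o=get_obs();print(o["position"],o["tool_rot"],o["time"])
print(rowto([.4715,-.2825,.192],np.radians(-5.4)))
c=camera("side");W=cloud(c);cv2.imwrite("pics/s1.png",c["pixels"]);np.savez("s1.npz",W=W,px=c["pixels"])
E
```

```text
[ 0.47073879 -0.28208016  0.25811909] [ 0.99889085 -0.04696974 -0.00253461 -0.00211674] 1.35
[ 0.029  0.015  1.653 -0.004  0.005  0.   ]
```

View pics/s1.png

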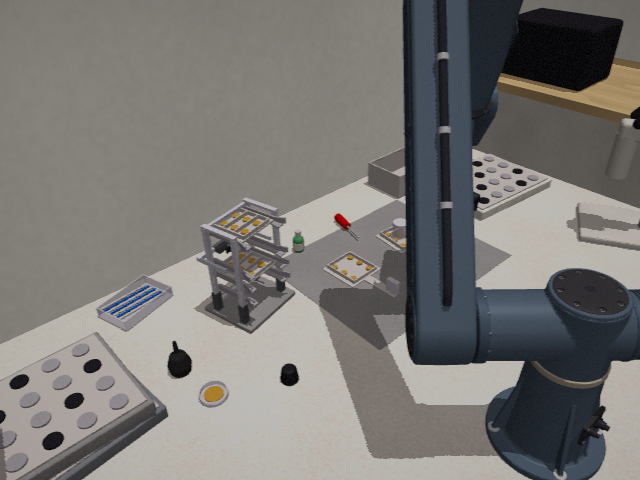

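The arm hides the grip, but the clearance is generous, so I'll descend and close.

Emit:
{"method": "move_arm", "body": {
  "commands": [
    [[0.03,0.015,0.6,0,0,0],[0.03,0.015,1.2,0,0,0],[0.03,0.015,1.6,0,0,0],[0.03,0.015,1.68,0,0,0],[0.03,0.015,1.68,0,0,0]]
  ]
}}

```text
time: 2.02
position: [0.4729, -0.284, 0.1942]
tool_rot: [0.999, -0.047, 0.0, 0.0]
ft_force: [0.3, -0.0, 0.0]
grip_width: 0.0871
grip_force: 0.0
```

Emit:
{"method": "move_arm", "body": {
  "commands": [
    [[0,0,0,0,0,0],[0,0,0,0,0,0],[0,0,0,0,0,0],[0,0,0,0,0,0],[0,0,0,0,0,0],[0,0,0,0,0,0],[0,0,0,0,0,0],[0,0,0,0,0,0]]
  ],
  "claw": 1,
  "squeeze": 60
}}

```text
time: 3.02
position: [0.4727, -0.2837, 0.1935]
tool_rot: [0.999, -0.047, -0.0, -0.0]
ft_force: [-0.1, 1.3, 0.5]
grip_width: 0.0148
grip_force: 0.4
```

Emit:
{"method": "move_arm", "body": {
  "commands": [
    [[0,0,0.05,0,0,0],[0,0,0.05,0,0,0],[0,0,0.05,0,0,0],[0,0,0.05,0,0,0]]
  ]
}}

```text
time: 3.52
position: [0.4726, -0.2836, 0.1934]
tool_rot: [0.999, -0.047, 0.0, 0.0]
ft_force: [-1.3, 2.2, 14.1]
grip_width: 0.0134
grip_force: 60.0
```

Emit:
{"method": "move_arm", "body": {
  "commands": [
    [[0,0,-0.2,0,0,0],[0,0,-0.6,0,0,0],[0,0,-1.2,0,0,0],[0,0,-1.8,0,0,0],[0,0,-2,0,0,0],[0,0,-2,0,0,0],[0,0,-2,0,0,0]]
  ]
}}

```text
time: 4.4
position: [0.4723, -0.2834, 0.2707]
tool_rot: [0.999, -0.047, -0.001, -0.001]
ft_force: [-0.6, -1.7, -4.0]
grip_width: 0.0137
grip_force: 60.0
```

```bash
python3 - <<'E'
from h import *
o=get_obs();print(o)
c=camera("top");W=cloud(c);cv2.imwrite("pics/t2.png",c["pixels"]);np.savez("t2.npz",W=W,px=c["pixels"])
E
```

```text
{'time': 4.4, 'q': array([-7.43342374e-01,  6.23539499e-01,  1.73230043e+00, -9.33413122e-05,
        7.88052403e-01,  9.21715752e-01]), 'joint_velocities': array([ 9.22829569e-04,  7.51712779e-03,  2.66403109e-05,  5.53613381e-04,
        2.88128149e-04, -1.34045565e-04]), 'joint_torque': array([ 1.74356648e-02, -4.43954444e+01, -1.22887748e+01,  2.62710359e-01,
       -4.36848896e-01, -5.79100943e-04]), 'position': array([ 0.47228243, -0.28337867,  0.27070161]), 'tool_rot': array([ 9.98890436e-01, -4.70805068e-02, -9.03439817e-04, -7.12049142e-04]), 'ft_force': array([-0.58374344, -1.66740382, -3.99733409]), 'moment': array([0.09452925, 0.45620821, 0.026188  ]), 'grip_force': 59.99987667426467, 'grip_width': 0.013666079428285465}
```

View pics/t2.png

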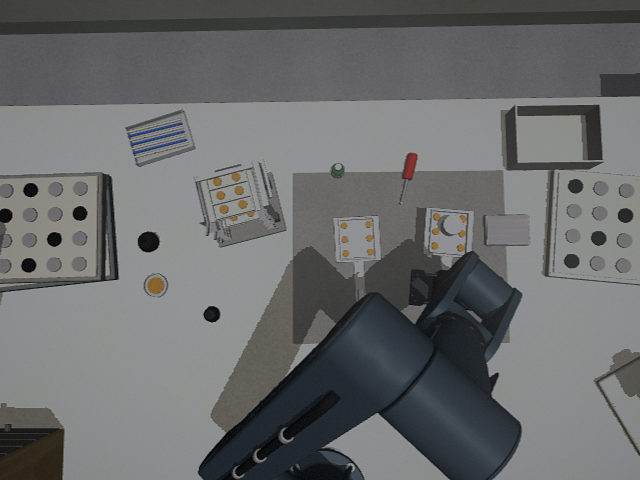

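The tray is lifted: its plate is at (448,232) and the jar at (450,224). I'll measure its tilt and yaw in the hand.

```bash
cat > tilt.py <<'E'
from h import *
def tray(W,px,u0,u1,v0,v1,zu):
    w=W[v0:v1,u0:u1].reshape(-1,3);n=w[(w[:,2]>zu-.01)&(w[:,2]<zu+.075)]
    j=n[n[:,2]>zu+.04];jc=np.median(j,0) if len(j) else None
    p=n[n[:,2]<zu+.025]
    return n,j,p
if __name__=="__main__":
    d=np.load("t2.npz");W=d["W"];px=d["px"]
    zu=.27-.164-.0295
    n,j,p=tray(W,px,415,482,195,262,zu)
    print("jar",len(j),cv2.minAreaRect((j[:,:2]*1000).astype(np.float32)),np.median(j[:,2]))
    r=cv2.minAreaRect((p[:,:2]*1000).astype(np.float32));print("plate",len(p),r)
    t=-np.radians(5.4);a=np.c_[p[:,0],p[:,1],np.ones(len(p))]
    for _ in range(4):
        s=np.linalg.lstsq(a,p[:,2],rcond=None)[0];e=p[:,2]-a@s;k=abs(e)<.004;p=p[k];a=a[k]
    print("slopes",np.degrees(s[:2]),len(p),e.std(),p[:,2].mean(),p[:,:2].mean(0))
    # reference: table slope, to expose calibration/depth tilt
    q=W[180:260,280:335].reshape(-1,3);q=q[q[:,2]<.01];b=np.c_[q[:,:2],np.ones(len(q))];print("table",np.degrees(np.linalg.lstsq(b,q[:,2],rcond=None)[0][:2]))
E
python3 tilt.py
```

```text
jar 313 ((621.9468994140625, -296.0750427246094), (41.84950256347656, 43.150386810302734), 82.12496948242188) 0.1269558773667189
plate 1945 ((604.0159301757812, -294.9630126953125), (111.08292388916016, 123.41571044921875), 84.2914810180664)
slopes [-0.02056244  0.04626702] 1191 0.001896966504777955 0.08206399427319093 [ 0.60379395 -0.29155944]
table [ 0.06475407 -0.21326317]
```

```bash
python3 - <<'E'
from h import *
r=np.radians
print(rowto([.43,-.15,.345],r(0)))
print(rowto([.395,.02,.345],r(8)))
a=r(14);x=-.289
print([.679+x*np.cos(a),.1840+x*np.sin(a)],rowto([.679+x*np.cos(a),.1840+x*np.sin(a),.345],a))
E
```

```text
[-1.370e+00 -3.223e+00 -1.854e+00 -2.000e-03  2.000e-03 -9.400e-02]
[-2.641e+00 -7.372e+00 -1.845e+00 -2.000e-03  2.000e-03 -2.340e-01]
[np.float64(0.3985845351062371), np.float64(0.11408457217169603)] [-2.773e+00 -9.722e+00 -1.841e+00 -2.000e-03  2.000e-03 -3.380e-01]
```

Emit:
{"method": "move_arm", "body": {
  "commands": [
    [[-0.1,-0.2,-0.5,0,0,0],[-0.5,-1.0,-1.2,0,0,-0.03],[-0.9,-2.0,-1.7,0,0,-0.06],[-1.35,-3.1,-1.85,0,0,-0.09],[-1.7,-4.2,-1.85,0,0,-0.13],[-2.05,-5.3,-1.85,0,0,-0.165],[-2.4,-6.4,-1.85,0,0,-0.2],[-2.64,-7.4,-1.85,0,0,-0.235],[-2.7,-8.3,-1.85,0,0,-0.27],[-2.75,-9.1,-1.85,0,0,-0.31],[-2.77,-9.6,-1.85,0,0,-0.335],[-2.77,-9.72,-1.85,0,0,-0.338]]
  ]
}}

```text
time: 5.95
position: [0.3986, 0.1148, 0.345]
tool_rot: [0.992, 0.123, -0.001, -0.0]
ft_force: [-0.6, 0.7, -3.8]
grip_width: 0.0135
grip_force: 60.0
```

Emit:
{"method": "move_arm", "body": {
  "commands": [
    [[0,0,0,0,0,0],[0,0,0,0,0,0],[0,0,0,0,0,0]]
  ]
}}

```text
time: 6.32
position: [0.399, 0.1131, 0.3455]
tool_rot: [0.993, 0.121, -0.0, 0.0]
ft_force: [-0.7, 0.1, -4.0]
grip_width: 0.0137
grip_force: 60.0
```

```bash
python3 - <<'E'
from h import *
o=get_obs();print(o["time"],o["position"],o["tool_rot"],o["q"],o["ft_force"])
im=[]
for n in("top","side"):
    c=camera(n);np.savez(f"{n}3.npz",W=cloud(c),px=c["pixels"]);p=c["pixels"]
    im.append(cv2.resize(p[140:300,160:320] if n=="top" else p[180:340,190:350],(400,400),interpolation=2))
cv2.imwrite("pics/b3.png",cv2.hconcat(im))
E
```

```text
6.325 [0.39901702 0.11314935 0.34550198] [ 9.92667402e-01  1.20877690e-01 -1.12720597e-04  2.37396263e-05] [ 5.40512171e-03  3.52145919e-01  2.00251540e+00 -1.03342763e-04
  7.87149788e-01  1.33392638e+00] [-0.71234615  0.11054589 -3.96311855]
```

View pics/b3.png

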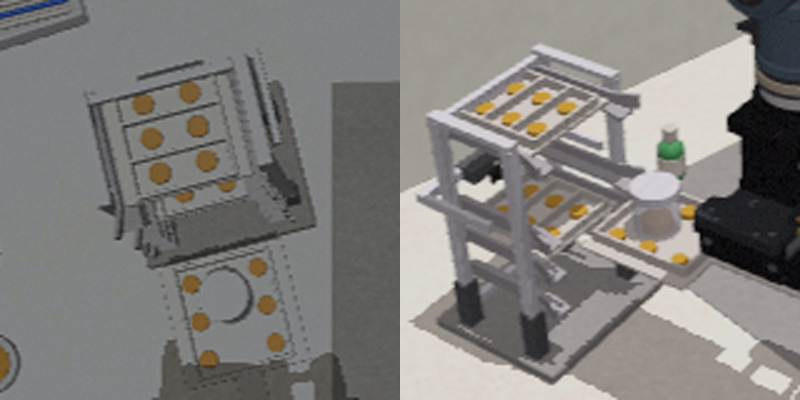

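The tray now sits squarely in front of the rack, with the jar at about (225,293) in the left crop. I'll refine the alignment with the flanks and the jar.

```bash
cat > al.py <<'E'
from h import *
import sys
def run(s,z0=.0205,a=np.radians(14.0),O=np.array([.67905,.18535])):
  for n in("top","side"):
    W=np.load(f"{n}{s}.npz")["W"].reshape(-1,3);W=W[np.isfinite(W[:,0])]
    d=W[:,:2]-O;X=d[:,0]*np.cos(a)+d[:,1]*np.sin(a);Y=-d[:,0]*np.sin(a)+d[:,1]*np.cos(a);Z=W[:,2]-z0
    m=(abs(X)<.3)&(abs(Y)<.1)&(Z>-.03)&(Z<.3);X,Y,Z=X[m]*1e3,Y[m]*1e3,Z[m]*1e3
    print("==",n)
    k=(Z>222)&(Z<234);
    print("posttops X",np.percentile(X[k],[1,99]),"Y",np.percentile(Y[k],[1,99]),"Z",np.median(Z[k]))
    k=(X<-80)&(X>-220)&(Z>170)&(Z<190)&(abs(Y)<40)
    if k.sum()>20:
        r=cv2.minAreaRect(np.c_[X[k],Y[k]].astype(np.float32));print("jar",k.sum(),r,np.median(Z[k]))
    k=(X<-96)&(X>-200)&(Z>122)&(Z<150)&(abs(Y)<70)
    if k.sum()>50: print("plate",k.sum(),cv2.minAreaRect(np.c_[X[k],Y[k]].astype(np.float32)),"Z",np.percentile(Z[k],[10,50,90]),"Y",np.percentile(Y[k],[2,98]),"Xmax",np.percentile(X[k],99))
    for x0 in(-72,-64,-56,-48,-40):
      for sg in(-1,1):
        k=(abs(X-x0)<4)&(Z>118)&(Z<145)&(sg*Y>40)
        if k.sum()>3:
            o=np.argsort(Y[k]);print(x0,sg,[(round(float(p)),round(float(q))) for p,q in zip(Y[k][o],Z[k][o])][::max(1,k.sum()//10)])
run(sys.argv[1])
E
python3 al.py 3
```

```text
== top
posttops X [-259.22230148   47.77814773] Y [-74.17959586  73.47937711] Z 227.91775377541424
jar 336 ((-138.20181274414062, -3.206127166748047), (42.27866744995117, 42.339725494384766), 49.18824005126953) 180.20694301282015
plate 1997 ((-148.13247680664062, -2.6611175537109375), (110.81951141357422, 103.8608627319336), 89.87590789794922) Z [131.87597553 135.81795474 142.80783934] Y [-56.38391953  50.13662283] Xmax -97.1769825237464
-72 -1 [(-69, 137), (-68, 125), (-67, 135), (-67, 140), (-66, 133), (-65, 136), (-59, 123), (-57, 125), (-52, 124)]
-72 1 [(47, 120), (55, 123), (64, 138), (64, 129), (64, 137), (65, 122), (65, 135), (65, 124), (65, 136), (66, 138), (67, 138), (69, 129)]
-64 -1 [(-68, 133), (-65, 136), (-64, 138), (-60, 122), (-58, 119), (-56, 126), (-54, 120), (-52, 125), (-50, 121), (-48, 119), (-46, 126)]
-64 1 [(45, 123), (46, 126), (49, 121), (50, 123), (52, 122), (54, 125), (57, 123), (59, 119), (60, 122), (61, 131), (63, 134), (63, 134), (65, 134)]
-56 -1 [(-65, 125), (-63, 125), (-58, 123), (-57, 123), (-56, 124), (-55, 123), (-53, 127), (-52, 120), (-51, 125
[... 2013 characters left out ...]
, (-42, 120)]
-56 1 [(48, 124), (49, 123), (51, 121), (53, 120), (61, 133), (63, 132), (64, 133), (66, 127), (67, 125), (67, 122), (69, 122)]
-48 -1 [(-72, 139), (-68, 145), (-65, 132), (-63, 137), (-60, 145), (-58, 136), (-56, 129), (-54, 129), (-53, 126), (-47, 125), (-42, 123)]
-48 1 [(46, 122), (52, 125), (63, 123), (65, 129), (67, 128), (69, 142), (72, 138), (73, 135), (76, 130), (77, 130), (77, 129)]
-40 -1 [(-61, 140), (-61, 136), (-59, 138), (-57, 138), (-56, 136), (-55, 130), (-54, 128), (-53, 131), (-50, 125), (-46, 123), (-43, 121), (-41, 126)]
-40 1 [(46, 123), (52, 127), (74, 139), (74, 127), (75, 125), (75, 132), (76, 136), (76, 121), (76, 134), (76, 131), (77, 138), (78, 120)]
```

Emit:
{"method": "move_arm", "body": {
  "commands": [
    [[0.1,-0.06,0,0,0,0],[0.3,-0.06,0,0,0,0],[0.5,-0.06,0,0,0,0],[0.7,-0.06,0,0,0,0],[0.9,-0.06,0,0,0,0],[1.1,-0.06,0,0,0,0],[1.3,-0.06,0,0,0,0],[1.5,-0.06,0,0,0,0],[1.6,-0.06,0,0,0,0],[1.6,-0.06,0,0,0,0],[1.6,-0.06,0,0,0,0]]
  ]
}}

```text
time: 7.8
position: [0.4601, 0.1316, 0.3454]
tool_rot: [0.993, 0.122, -0.0, -0.0]
ft_force: [0.8, -0.3, -4.5]
grip_width: 0.014
grip_force: 60.0
```

```bash
python3 - <<'E'
from h import *
o=get_obs();print(o["time"],o["position"],o["tool_rot"],o["ft_force"],o["moment"])
im=[]
for n in("top","side"):
    c=camera(n);np.savez(f"{n}4.npz",W=cloud(c),px=c["pixels"]);p=c["pixels"]
    im.append(cv2.resize(p[140:300,160:320] if n=="top" else p[180:340,190:350],(400,400),interpolation=2))
cv2.imwrite("pics/b4.png",cv2.hconcat(im))
E
python3 al.py 4 | grep -E "=|jar|plate"
```

```text
7.8 [0.46011282 0.13156607 0.3454416 ] [ 9.92578082e-01  1.21608126e-01 -4.63290596e-04 -2.12691674e-05] [ 0.79395931 -0.33338173 -4.5132942 ] [-0.08073372  0.47908898  0.0240593 ]
== top
jar 121 ((-88.28020477294922, -0.6035537719726562), (16.25204849243164, 40.491783142089844), 0.6650466322898865) 180.61531788931487
plate 1180 ((-133.305908203125, 0.23456573486328125), (74.40430450439453, 110.26351165771484), 0.0798376128077507) Z [132.39322013 135.96302808 142.11587679] Y [-52.20134443  52.44160129] Xmax -96.5673731061436
== side
jar 113 ((-143.8199462890625, 21.384355545043945), (40.86894226074219, 140.9920654296875), 74.16284942626953) 178.15754801828945
plate 425 ((-141.45901489257812, 34.21310806274414), (66.27740478515625, 105.38481140136719), 77.67115783691406) Z [131.58585878 134.09792124 141.85322287] Y [-1.95878508 58.39275428] Xmax -96.55657268296298
```

View pics/b4.png

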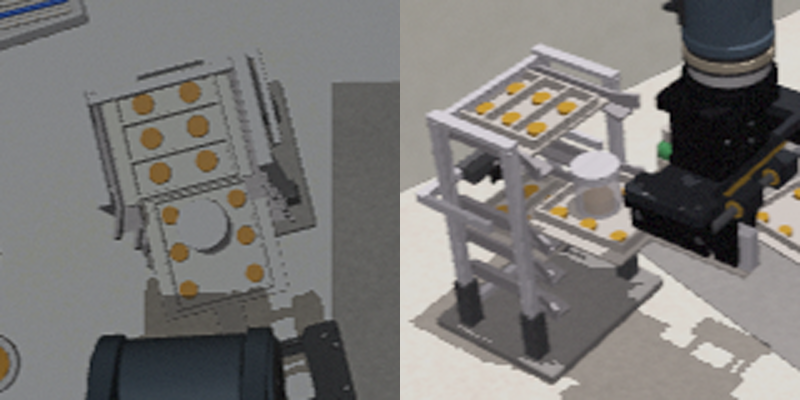

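The tray is between the flanks, centred, with no contact force. I'll go in further, then lower.

Emit:
{"method": "move_arm", "body": {
  "commands": [
    [[0.15,0,0,0,0,0],[0.35,0,0,0,0,0],[0.55,0,0,0,0,0],[0.75,0,0,0,0,0],[0.9,0,0,0,0,0],[0.9,0,0.03,0,0,0],[0.9,0,0.06,0,0,0],[0.9,0,0.08,0,0,0],[0.9,0,0.08,0,0,0]]
  ]
}}

```text
time: 9.02
position: [0.4952, 0.1402, 0.3423]
tool_rot: [0.993, 0.122, -0.0, -0.0]
ft_force: [0.1, 0.2, -4.0]
grip_width: 0.0138
grip_force: 60.0
```

Emit:
{"method": "move_arm", "body": {
  "commands": [
    [[0,0,0.01,0,0,0],[0,0,0.02,0,0,0],[0,0,0.025,0,0,0],[0,0,0.025,0,0,0]]
  ]
}}

```text
time: 9.52
position: [0.4954, 0.1403, 0.3414]
tool_rot: [0.993, 0.122, 0.0, -0.0]
ft_force: [-0.6, 0.6, -4.1]
grip_width: 0.0135
grip_force: 60.0
```

Emit:
{"method": "move_arm", "body": {
  "commands": [
    [[0,0,0.01,0,0,0],[0,0,0.02,0,0,0],[0,0,0.03,0,0,0],[0,0,0.03,0,0,0],[0,0,0.03,0,0,0]]
  ]
}}

```text
time: 10.15
position: [0.4954, 0.1403, 0.3403]
tool_rot: [0.993, 0.122, 0.0, 0.0]
ft_force: [-1.9, -0.8, -0.7]
grip_width: 0.0136
grip_force: 60.0
```

Emit:
{"method": "move_arm", "body": {
  "commands": [
    [[0,0,0.01,0,0,0],[0,0,0.02,0,0,0],[0,0,0.02,0,0,0],[0,0,0.02,0,0,0]]
  ]
}}

```text
time: 10.65
position: [0.4955, 0.1403, 0.3395]
tool_rot: [0.993, 0.122, 0.0, -0.0]
ft_force: [-1.6, 0.0, 0.4]
grip_width: 0.0137
grip_force: 60.0
```

Emit:
{"method": "move_arm", "body": {
  "commands": [
    [[0.1,0,0,0,0,0],[0.2,0,0,0,0,0],[0.3,0,0,0,0,0],[0.4,0,0,0,0,0],[0.4,0,0,0,0,0],[0.4,0,0,0,0,0]]
  ]
}}

```text
time: 11.4
position: [0.5116, 0.1442, 0.3395]
tool_rot: [0.993, 0.122, 0.001, -0.0]
ft_force: [1.0, 0.3, -1.0]
grip_width: 0.0134
grip_force: 60.0
```

```bash
python3 - <<'E'
from h import *
o=get_obs();print(o["time"],o["position"],o["tool_rot"],o["ft_force"],o["moment"])
W0=np.load("side3.npz")["W"];px=np.load("side3.npz")["px"]
O=np.array([.67905,.18535,.0205]);a=np.radians(14);M=Ro.from_euler('z',-a)
# dark (black) buffer body points in rack frame, from side & top views before insertion
for n in("side3","top3"):
    d=np.load(n+".npz");W=d["W"].reshape(-1,3);p=d["px"].reshape(-1,3)
    P=M.apply(W-O)*1e3
    k=(p.max(1)<60)&(abs(P[:,0])<110)&(abs(P[:,1])<40)&(P[:,2]>110)&(P[:,2]<175)
    q=P[k];print(n,len(q),np.percentile(q,[2,25,50,75,98],axis=0).round(0).tolist() if len(q) else "")
E
python3 al.py 4 >/dev/null
```

```text
11.4 [0.51164152 0.14423319 0.33950522] [ 9.92583922e-01  1.21555011e-01  1.23861625e-03 -5.69734882e-05] [ 1.01252403  0.25129775 -0.9902002 ] [ 0.14521511 -0.2475848  -0.02141263]
side3 90 [[34.0, 5.0, 127.0], [40.0, 14.0, 132.0], [49.0, 20.0, 137.0], [51.0, 27.0, 140.0], [59.0, 35.0, 142.0]]
top3 14 [[71.0, -23.0, 141.0], [72.0, -7.0, 141.0], [72.0, 3.0, 142.0], [73.0, 13.0, 144.0], [73.0, 22.0, 146.0]]
```

Emit:
{"method": "move_arm", "body": {
  "commands": [
    [[0.05,0,0,0,0,0],[0.1,0,0,0,0,0],[0.15,0,0,0,0,0],[0.15,0,0,0,0,0],[0.15,0,0,0,0,0]]
  ]
}}

```text
time: 12.02
position: [0.5169, 0.1456, 0.3394]
tool_rot: [0.993, 0.122, 0.0, -0.0]
ft_force: [-1.3, -1.0, -0.4]
grip_width: 0.0137
grip_force: 60.0
```

Emit:
{"method": "move_arm", "body": {
  "commands": [
    [[0.025,0,0,0,0,0],[0.05,0,0,0,0,0],[0.05,0,0,0,0,0],[0.05,0,0,0,0,0]]
  ]
}}

```text
time: 12.52
position: [0.5187, 0.1461, 0.3393]
tool_rot: [0.993, 0.122, 0.0, -0.0]
ft_force: [-2.4, 0.6, -0.5]
grip_width: 0.0135
grip_force: 60.0
```

Emit:
{"method": "move_arm", "body": {
  "commands": [
    [[0.025,0,0,0,0,0],[0.05,0,0,0,0,0],[0.05,0,0,0,0,0],[0.05,0,0,0,0,0]]
  ]
}}

```text
time: 13.02
position: [0.5208, 0.1466, 0.3394]
tool_rot: [0.993, 0.122, 0.0, -0.0]
ft_force: [-2.1, -2.0, 0.4]
grip_width: 0.0135
grip_force: 60.0
```

Emit:
{"method": "move_arm", "body": {
  "commands": [
    [[0.025,0,0,0,0,0],[0.05,0,0,0,0,0],[0.05,0,0,0,0,0],[0.05,0,0,0,0,0]]
  ]
}}

```text
time: 13.52
position: [0.5227, 0.1471, 0.3394]
tool_rot: [0.993, 0.122, 0.0, -0.0]
ft_force: [-1.3, 0.1, 0.0]
grip_width: 0.0137
grip_force: 60.0
```

```bash
cat > f.py <<'E'
from h import *
o=get_obs();f=o["ft_force"];m=o["moment"];a=np.radians(14);p=o["position"]
print("axial",f[0]*np.cos(a)+f[1]*np.sin(a),"fz",f[2],"m",np.round(m,2),"My tool",-m[0]*np.sin(a)+m[1]*np.cos(a))
t=((p[0]-.4601)*np.cos(a)+(p[1]-.1316)*np.sin(a))*1e3-86.4;print("tray x",t)
E
python3 f.py; python3 - <<'E'
from h import *
im=[]
for n in("top","side"):
    c=camera(n);np.savez(f"{n}5.npz",W=cloud(c),px=c["pixels"]);p=c["pixels"]
    im.append(cv2.resize(p[140:260,170:290] if n=="top" else p[210:290,190:270],(400,400),interpolation=2))
cv2.imwrite("pics/b5.png",cv2.hconcat(im))
E
```

```text
axial -1.286196845626198 fz 0.027226687423565515 m [ 0.01  0.17 -0.02] My tool 0.16030067687810745
tray x -21.925139980056002
```

View pics/b5.png

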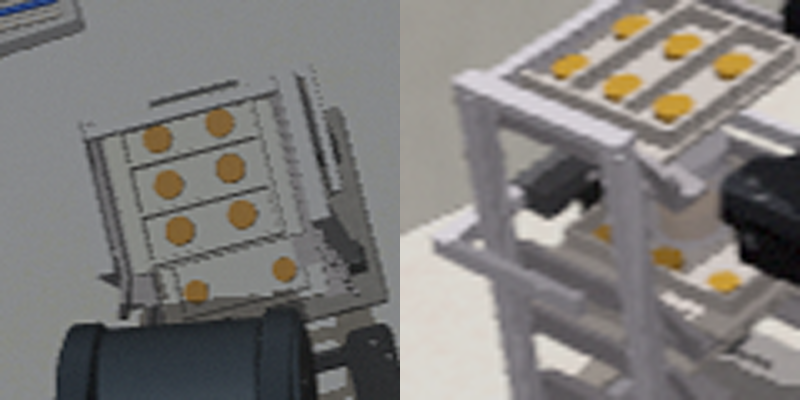

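The buffer pad (dark, about (585,185)) is just beyond the tray edge and not yet pushed. I'll keep taking 2 mm steps.

Emit:
{"method": "move_arm", "body": {
  "commands": [
    [[0.025,0,0,0,0,0],[0.05,0,0,0,0,0],[0.05,0,0,0,0,0],[0.05,0,0,0,0,0]]
  ]
}}

```text
time: 14.12
position: [0.5246, 0.1475, 0.3394]
tool_rot: [0.993, 0.122, 0.0, -0.0]
ft_force: [-1.6, 0.0, -0.8]
grip_width: 0.0133
grip_force: 60.0
```

Emit:
{"method": "move_arm", "body": {
  "commands": [
    [[0.025,0,0,0,0,0],[0.05,0,0,0,0,0],[0.05,0,0,0,0,0],[0.05,0,0,0,0,0]]
  ]
}}

```text
time: 14.62
position: [0.5264, 0.148, 0.3393]
tool_rot: [0.993, 0.122, -0.0, 0.0]
ft_force: [-2.2, -0.3, 0.5]
grip_width: 0.0134
grip_force: 60.0
```

Emit:
{"method": "move_arm", "body": {
  "commands": [
    [[0.025,0,0,0,0,0],[0.05,0,0,0,0,0],[0.05,0,0,0,0,0],[0.05,0,0,0,0,0]]
  ]
}}

```text
time: 15.12
position: [0.5272, 0.1483, 0.3391]
tool_rot: [0.993, 0.122, -0.002, 0.0]
ft_force: [-7.2, -1.8, 1.1]
grip_width: 0.0139
grip_force: 60.0
```

Emit:
{"method": "move_arm", "body": {
  "commands": [
    [[0,0,0,0,0,0]]
  ]
}}

```text
time: 15.25
position: [0.5272, 0.1483, 0.3391]
tool_rot: [0.993, 0.122, -0.002, 0.0]
ft_force: [-6.2, -2.2, 3.2]
grip_width: 0.0136
grip_force: 60.0
```

Contact is made at TCP x ≈ 0.5267. Aim for TCP x ≈ 0.531.

Emit:
{"method": "move_arm", "body": {
  "commands": [
    [[0.02,0,0,0,0,0],[0.04,0,0,0,0,0],[0.06,0,0,0,0,0],[0.06,0,0,0,0,0],[0.06,0,0,0,0,0]]
  ]
}}

```text
time: 15.88
position: [0.5289, 0.1488, 0.339]
tool_rot: [0.993, 0.122, -0.003, 0.0]
ft_force: [-7.5, -3.5, 3.7]
grip_width: 0.0133
grip_force: 60.0
```

```bash
python3 f.py
```

```text
axial -8.08193883291663 fz 3.6945929173359042 m [-0.25  0.74 -0.09] My tool 0.7751903705110217
tray x -15.456780426539325
```

Emit:
{"method": "move_arm", "body": {
  "commands": [
    [[0.02,0,0,0,0,0],[0.04,0,0,0,0,0],[0.06,0,0,0,0,0],[0.065,0,0,0,0,0],[0.065,0,0,0,0,0],[0.065,0,0,0,0,0]]
  ]
}}

```text
time: 16.62
position: [0.531, 0.1494, 0.3389]
tool_rot: [0.993, 0.122, -0.004, 0.0]
ft_force: [-8.9, -3.3, 4.1]
grip_width: 0.0138
grip_force: 60.0
```

```bash
python3 f.py;python3 -c "
from h import *
print(get_obs()['position'],get_obs()['tool_rot'])"
```

```text
axial -9.39330992219939 fz 4.079646593298136 m [-0.41  0.9  -0.04] My tool 0.9748445025474958
tray x -13.303355472909928
[0.53100809 0.14935293 0.33891074] [ 9.92557367e-01  1.21715525e-01 -3.89199580e-03  2.36257718e-04]
```

Emit:
{"method": "move_arm", "body": {
  "commands": [
    [[0.015,0,0,0,0,0],[0.03,0,0,0,0,0],[0.03,0,0,0,0,0],[0.03,0,-0.01,0,0,0],[0.03,0,-0.015,0,0,0],[0.03,0,-0.015,0,0,0]]
  ]
}}

```text
time: 17.38
position: [0.5321, 0.1496, 0.3393]
tool_rot: [0.993, 0.122, -0.004, 0.0]
ft_force: [-9.6, -3.3, 2.4]
grip_width: 0.0137
grip_force: 60.0
```

```bash
python3 f.py
```

```text
axial -10.078319754092735 fz 2.4344294984332 m [-0.41  0.96 -0.06] My tool 1.0272352700028584
tray x -12.16304984311158
```

Emit:
{"method": "move_arm", "body": {
  "commands": [
    [[-0.015,0,0,0,0,0],[-0.03,0,0,0,0,0],[-0.03,0,0,0,0,0]]
  ]
}}

```text
time: 17.75
position: [0.5317, 0.1495, 0.3394]
tool_rot: [0.993, 0.122, -0.003, 0.0]
ft_force: [-7.0, -2.2, 2.0]
grip_width: 0.0134
grip_force: 60.0
```

Emit:
{"method": "move_arm", "body": {
  "commands": [
    [[0,0,0,0,0,0],[0,0,0,0,0,0],[0,0,0,0,0,0],[0,0,0,0,0,0],[0,0,0,0,0,0],[0,0,0,0,0,0],[0,0,0,0,0,0],[0,0,0,0,0,0]]
  ],
  "claw": -0.2
}}

```text
time: 18.75
position: [0.5333, 0.1497, 0.3399]
tool_rot: [0.993, 0.122, 0.0, -0.0]
ft_force: [-0.3, 0.7, -0.2]
grip_width: 0.0518
grip_force: 0.0
```

Released. Now straight up, then back and away.

Emit:
{"method": "move_arm", "body": {
  "commands": [
    [[-0.1,0,-0.3,0,0,0],[-0.2,0,-0.8,0,0,0],[-0.3,0,-1.4,0,0,0],[-0.5,0,-2,0,0,0],[-1,0.6,-2.6,0,0,0],[-1.7,1.6,-3,0,0,0],[-2,2.8,-3,0,0,0],[-2,4,-3,0,0,0],[-2,5,-3,0,0,0],[-2,5,-3,0,0,0]]
  ]
}}

```text
time: 20.0
position: [0.5043, -0.0661, 0.4608]
tool_rot: [0.993, 0.12, 0.001, 0.001]
ft_force: [-0.1, 0.3, 0.1]
grip_width: 0.0522
grip_force: 0.0
```

```bash
python3 - <<'E'
from h import *
im=[]
for n in("top","side"):
    c=camera(n);np.savez(f"{n}6.npz",W=cloud(c),px=c["pixels"]);p=c["pixels"]
    im.append(cv2.resize(p[140:300,160:320] if n=="top" else p[180:300,190:310],(400,400),interpolation=2))
cv2.imwrite("pics/b6.png",cv2.hconcat(im))
O=np.array([.67905,.18535,.0205]);M=Ro.from_euler('z',-np.radians(14))
for n in("top","side"):
    P=M.apply(np.load(n+"6.npz")["W"].reshape(-1,3)-O)*1e3
    for nm,(x0,x1,z0,z1,y) in dict(grip=(-190,-110,158,175,20),plate=(-110,-55,120,148,70),jar=(-40,40,165,190,35)).items():
        k=(P[:,0]>x0)&(P[:,0]<x1)&(P[:,2]>z0)&(P[:,2]<z1)&(abs(P[:,1])<y);q=P[k]
        if len(q)>8: print(n,nm,len(q),cv2.minAreaRect(q[:,:2].astype(np.float32)),np.percentile(q[:,2],[5,50,95]))
E
```

```text
top grip 111 ((-154.1184539794922, 0.5116872787475586), (14.205427169799805, 34.01766586303711), 88.63961791992188) [162.57796162 167.29588361 171.46504086]
top plate 591 ((-82.23976135253906, -0.30123138427734375), (54.409542083740234, 137.4883270263672), 0.017239807173609734) [125.36934601 130.77194932 140.1092177 ]
side grip 105 ((-156.64537048339844, 5.130901336669922), (34.75057601928711, 16.634510040283203), 3.938607692718506) [158.96846369 165.41823842 168.11996135]
side plate 479 ((-82.54781341552734, 0.3857574462890625), (54.669532775878906, 139.05532836914062), 0.1618376523256302) [123.98224147 129.24508347 138.81922468]
side jar 40 ((-22.29775047302246, 1.6760244369506836), (8.559191703796387, 27.0805606842041), 4.777984142303467) [166.08686089 173.19051592 175.5513932 ]
```

View pics/b6.png

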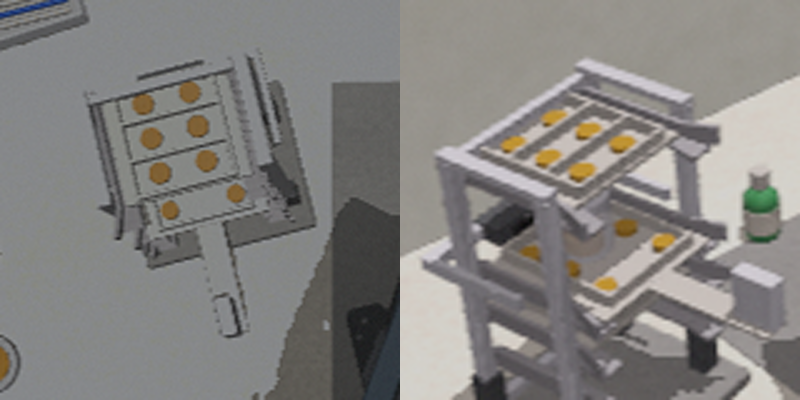

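The tray sits level and square on the 125 mm rails: y is +0.5 mm, x about -14 mm, and the grip top is at the right height. The buffer is pressed about 3.5–4 mm, and the robot is clear.

```bash
python3 -c "
from rig import *
print(hand_in())"
```

```text
the job is handed in; nothing more can be done
None
```

The jar tray is on the 125 mm rails, level and square, with the buffer pressed back about 4 mm by my estimate. The gripper is released and clear, and the job is handed in; no verdict was returned.

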